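Put the sockets back on their strip by size

ROBOT

A 7-joint arm with a two-finger parallel gripper is mounted at the origin on a cart in front of the work surface, level with it; the furniture and walls round the work are solid. World frame = base frame: x ahead of the robot, y to its left, z up, the work surface at z = 0. Lengths are in m, angles in rad, forces in N, time in s.
With the tool pointing down it reaches from about 0.4 to 0.85 m from the base axis. Payload 10.4 kg.
Tool frame: the origin (TCP) lies on the centre line of the jaws, within the pads' length; the fingertips stand 11 mm ahead of it and the grasp point (between the pads) lies 8 mm behind it (manip.finger_overhang is the distance from the TCP to the fingertips, in m); z points along the fingers, y is the line along which they close (so a half turn about z gives the same grasp; the last joint's range is limited). The gripper opens to 85 mm and grips with 20 to 120 N. Pads are 22 mm wide; open, the fingers measure 114 mm over their backs; the gripper's body (76 mm by 85 mm) begins 54 mm behind the grasp point. The pads swing forward as they close: fully open they stand 13 mm farther back than shut.
Start: joints at [-1.309, 0.332, -0.065, 1.46, 0.022, 1.35, -0.088], TCP at [0.176, 0.6, 0.205] pointing down, gripper open.
Joint ranges: [-2.6, 2.6], [-0.5, 2.12], [-1.47, 1.34], [0.16, 2.42], [-1.27, 4.41], [0.06, 2.06], [-2.6, 2.6]. Speed limits (rad/s): [2.22, 2.22, 2.79, 2.79, 3.14, 3.14, 3.14].

INTERFACE

Orientations are given as a unit quaternion [x, y, z, w].
In Python, from workcell import manip, imaging, workorder gives the robot as it stands.
- The arm moves only by the tool jog_arm, never from a script. Its argument "deltas" is a list of rows, each an object with "gripper": the opening, from 0 (shut) to 1 (fully open); "offset": the shift along the tool's x, y, z in m, a list of three; "rotation": the turn, a rotation vector about the tool's x, y, z in degrees, a list of three. In form: [{"gripper": gripper, "offset": [tx, ty, tz], "rotation": [ax, ay, az]}, ...]. A call has 1 to 20 rows; each row shifts and turns the commanded pose from where the row before left it, along the tool's axes as they then stand; what a row does not reach is not made up. A row lasts 1/10 s, in which the tool goes at most 50 mm and 8.59 degrees, less where a joint would pass 70% of its speed; a pose out of reach is approached as far as the arm can. A call with a gripper value outside its range is refused whole. The fingers move at their own pace and stop on an object; "newtons" is the grip in N (left out, the last holds). Time passes only in rows, so rows that do not move let the fingers close. It gives the time, the measured TCP pose, the force, the opening and the grip force at its end, in the units of the state.
- manip.get_obs(): the state, without advancing time (a new reading comes with each control period).
- imaging.camera(name): name is "side" or "top" or "wrist"; returns the picture (480x640x3 uint8, blue, green, red); there is no depth.
- imaging.camera_model(name): a dict with "camera_matrix" (3x3 intrinsics, pixels), "k1" (the pictures are not rectified: a ray, as slopes to the right and down, at radius r is drawn at 1 + k1 r^2 times it, then the intrinsics apply), "world_to_cam" (4x4, takes a point from world to camera coordinates); the wrist camera has in their place "hand_eye" (4x4, takes a point from camera to tool coordinates, whose origin is the TCP and whose axes are the flange's). Camera axes: x right, y up, looking along -z (the intrinsics and any distortion apply to the point x, -y, -z); pixel columns grow to the right and rows downward; lengths in m; the calibration is good to about 2 mm. A picture is of the moment at which its call begins: read the wrist's pose just before it. camera_model takes no time and is no camera call.
- workorder.hand_in(): hands the job in; it is judged then, once.
The state is a dict: "clock": time; "joint_pos": joint angles; "joint_velocities": joint speeds; "tau": joint torques, N m; "position": TCP position; "ee_rot": TCP orientation; "ft_force": force on the tool from outside, world axes, zero at the start; "torque": the same for the moment, N m; "grip_width": opening from 0.0 (shut) to 1.0 (fully open); "grasp_force": force on a finger pad.
Only numpy, scipy, OpenCV 4.12 (cv2) and the standard library are available. Lean on these libraries where they do the work, as an engineer would, in place of code of your own. Each camera call takes 0.05 s, during which the arm holds its last target. There are 200 camera calls.

TASK

Put the four loose steel sockets back on the socket strip, each standing upright over its own stud and down flat on the strip, in order of size: the smallest on the stud next to the hanging ring, then ever larger towards the plain end. Leave the tape measure and the pliers where they lie.

Things in the scene. Friction and masses are not known exactly. Their poses are not given: they have to be found in the camera images.
- socket_a: the smallest of four bright round steel sockets, a short upright tube: 32 mm outside diameter, 42 mm tall, standing loose. Origin at the centre of its underside, z up along its axis; the yaw does not matter. Open on top; in the underside a round hole 22 mm wide and 19 mm or more deep, centred, that goes over a stud of the strip.
- socket_b: the second smallest of four bright round steel sockets, a short upright tube: 39 mm outside diameter, 50 mm tall, standing loose. Origin at the centre of its underside, z up along its axis; the yaw does not matter. Open on top; in the underside a round hole 22 mm wide and 22 mm or more deep, centred, that goes over a stud of the strip.
- socket_c: the second largest of four bright round steel sockets, a short upright tube: 47 mm outside diameter, 58 mm tall, standing loose. Origin at the centre of its underside, z up along its axis; the yaw does not matter. Open on top; in the underside a round hole 22 mm wide and 26 mm or more deep, centred, that goes over a stud of the strip.
- socket_d: the largest of four bright round steel sockets, a short upright tube: 56 mm outside diameter, 68 mm tall, standing loose. Origin at the centre of its underside, z up along its axis; the yaw does not matter. Open on top; in the underside a round hole 22 mm wide and 31 mm or more deep, centred, that goes over a stud of the strip.
- socket_strip: fixed flat grey-painted metal strip 60 x 390 mm, 10 mm thick, on the worktop. Origin at the centre of its underside; y runs along its length. On its midline (x = 0) stand four equal upright dark steel studs, 6 mm thick and 12 mm tall above the strip, at y = -114, -38, +38 and +114 mm. A seated socket stands on the strip, its underside 10 mm above the worktop.
- ring_end: black hanging ring lying flat (48 mm across, 28 mm inside, 10 mm high), fixed on top of one end of the strip, at y = +170 or -170 mm of the strip. Origin at the centre of the ring, on its underside. The nearest stud is 56 mm from it, the others 132, 208 and 284 mm.
- plain_end: plain low black bar (50 mm across the strip, 18 mm along it, 14 mm high, with two screw heads 2 mm higher) fixed on the other end of the strip. Origin at the centre of its underside.
- tape_measure: yellow tape measure, 39 x 83 x 66 mm, standing on the worktop left of the strip (another, out of the way at the back, is part of the room); a bystander. Origin at the centre of its underside, length along its y.
- pliers: pliers with red sleeves, 179 x 54 x 14 mm, lying flat right of the strip; a bystander. Origin at the centre of the underside, length along its x.
There are look-alikes about, which are no part of the job. Leave any red look-alike of the socket_d alone.

How it is judged:
By the outcome, as a careful person would: the job done as asked, in the order asked, and still so for the second after the job is handed in, with the robot touching nothing.
It also fails if it takes over 106 s, if anything falls off the work surface, if the arm or the gripper's body presses on something with over 40 N, if the wrist force passes 120 N, or if a joint passes its speed limit or range.

## Working session

There is one attempt and no reset: what is moved stays moved. The work goes in short steps, Python scripts to look and compute and a tool call to move; the robot and the scene stay as the last step left them, time stands still between calls to the robot, and variables do not carry over. Pictures are saved under pics/ and viewed, at most 14 in all, crops included, and the job is handed in when it is done.

Besides the shell and the picture viewer there is one more tool, called after ">>>" in YAML: its name, and indented under it one key for each argument. jog_arm: Moves the arm, as the interface text tells. Its arguments: {"type":"object","properties":{"deltas":{"type":"array","items":{"type":"object","properties":{"gripper":{"type":"number"},"offset":{"type":"array","items":{"type":"number"}},"rotation":{"type":"array","items":{"type":"number"}}}}},"newtons":{"type":"number"}},"required":["deltas"]}

```bash
mkdir -p pics; cat > h.py <<'E'
import numpy as np, cv2
from workcell import manip, imaging, workorder
from scipy.spatial.transform import Rotation as R
def ray(name,uv,obs=None):
    m=imaging.camera_model(name);K=np.array(m["camera_matrix"]);k1=m["k1"]
    p=cv2.undistortPoints(np.array([[uv]],float),K,np.array([k1,0,0,0.]))[0,0]
    d=np.array([p[0],-p[1],-1.])
    if name=="wrist":
        T=np.eye(4);T[:3,:3]=R.from_quat(obs["ee_rot"]).as_matrix();T[:3,3]=obs["position"]
        C=T@np.array(m["hand_eye"])
    else: C=np.linalg.inv(np.array(m["world_to_cam"]))
    return C[:3,3],C[:3,:3]@d
def onplane(name,uv,z,obs=None):
    o,d=ray(name,uv,obs);return o+d*(z-o[2])/d[2]
def proj(name,P,obs=None):
    m=imaging.camera_model(name);K=np.array(m["camera_matrix"])
    if name=="wrist":
        T=np.eye(4);T[:3,:3]=R.from_quat(obs["ee_rot"]).as_matrix();T[:3,3]=obs["position"]
        W=np.linalg.inv(T@np.array(m["hand_eye"]))
    else: W=np.array(m["world_to_cam"])
    q=W[:3,:3]@np.array(P)+W[:3,3];s=np.array([q[0],-q[1]])/-q[2];s=s*(1+m["k1"]*(s@s))
    return K[:2,:2]@s+K[:2,2]
E
python3 - <<'E'
from h import *
for n in("top","side","wrist"):
    cv2.imwrite(f"pics/{n}0.png",imaging.camera(n))
    m=imaging.camera_model(n);print(n,m["k1"],np.round(m["camera_matrix"],1).tolist(),np.round(m.get("world_to_cam",m.get("hand_eye")),3).tolist())
o=manip.get_obs();print(o, manip.finger_overhang)
E
```

```text
top -0.17242453559852525 [[598.8, 0.0, 340.2], [0.0, 598.8, 239.4], [0.0, 0.0, 1.0]] [[0.021, -1.0, 0.016, -0.029], [0.99, 0.024, 0.14, -0.498], [-0.14, 0.013, 0.99, -1.303], [0.0, 0.0, 0.0, 1.0]]
side -0.03411429480860447 [[599.1, 0.0, 324.6], [0.0, 599.1, 237.5], [0.0, 0.0, 1.0]] [[-0.992, -0.123, 0.016, 0.53], [0.096, -0.678, 0.729, -0.072], [-0.079, 0.725, 0.684, -1.262], [0.0, 0.0, 0.0, 1.0]]
wrist -0.009582053819807718 [[374.5, 0.0, 320.5], [0.0, 374.5, 235.6], [0.0, 0.0, 1.0]] [[-0.001, 0.954, 0.298, 0.076], [1.0, 0.001, 0.001, 0.0], [0.0, 0.298, -0.954, -0.169], [0.0, 0.0, 0.0, 1.0]]
{'clock': 0.15, 'joint_pos': array([-1.30861479,  0.33272733, -0.06470041,  1.46073089,  0.02160032,
        1.34988899, -0.08850057]), 'joint_velocities': array([-0.00056899, -0.00162488,  0.00065823, -0.00280592,  0.00035057,
       -0.00172201,  0.00235692]), 'tau': array([ 1.11674530e-03, -6.25832176e+01,  4.93595609e-02, -3.91855752e+01,
        1.63732062e-02,  7.40086514e-03,  3.86231761e-06]), 'position': array([0.17550806, 0.59953795, 0.20470668]), 'ee_rot': array([ 1.41901938e-01,  9.89880578e-01, -5.26985304e-04, -5.30031780e-05]), 'ft_force': array([ 0.77254035, -0.81495279,  0.4837309 ]), 'torque': array([-0.03186785,  0.00854255,  0.02612651]), 'grasp_force': 0.0, 'grip_width': 1.0000174537357922} 0.011
```

View pics/top0.png

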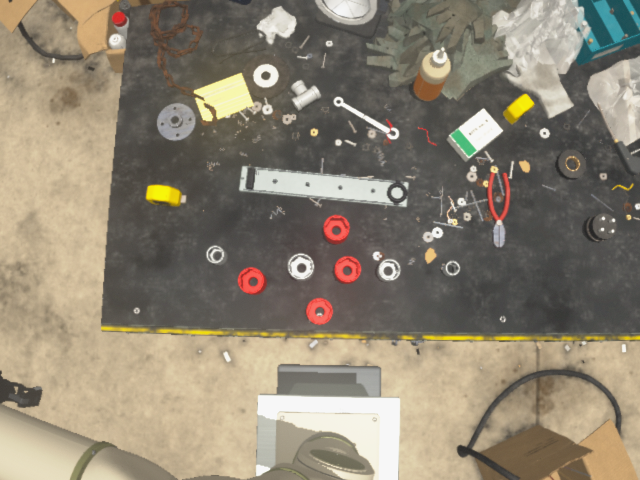

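View pics/side0.png

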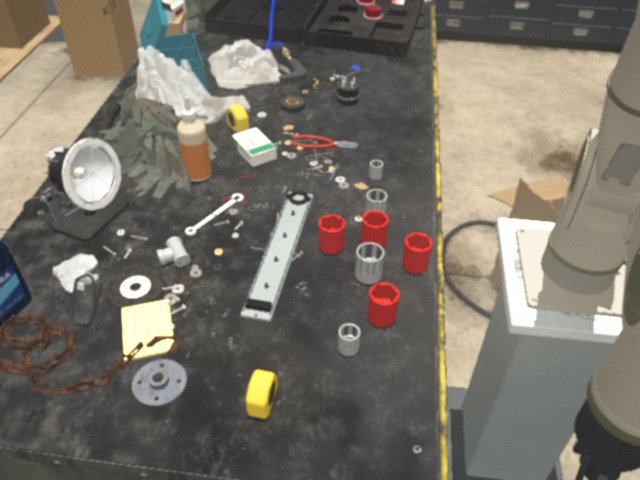

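Top view: the ring is at (397,192), the right end, and the plain bar at (249,178). The bright steel candidates are (216,255), (301,266), (388,269) and (452,268). The red look-alikes, to be left alone, are (337,229), (252,280), (347,269) and (320,311). By apparent size, d=(301,266), c=(388,269), b=(216,255) and a=(452,268). I'll check this with measurements and a close crop.

```bash
python3 - <<'E'
from h import *
im=cv2.imread("pics/top0.png");hsv=cv2.cvtColor(im,cv2.COLOR_BGR2HSV)
for n,uv,z,D in (("b",(216,255),.05,39),("d",(301,266),.068,56),("c",(388,269),.058,47),("a",(452,268),.042,32)):
    x,y=uv;r=18;s=hsv[y-r:y+r,x-r:x+r]
    m=((s[...,2]>110)&(s[...,1]<70)).astype(np.uint8)
    cs,_=cv2.findContours(m,cv2.RETR_EXTERNAL,cv2.CHAIN_APPROX_NONE)
    c=max(cs,key=cv2.contourArea);(cx,cy),rr=cv2.minEnclosingCircle(c)
    p=(cx+x-r,cy+y-r);P=onplane("top",p,z);Q=onplane("top",(p[0]+2*rr,p[1]),z)
    # also side projection check
    print(n,np.round(p,1),"pos",np.round(P,4),"D mm",round(1000*np.linalg.norm(P-Q),1),D,"side px top",np.round(proj("side",P)))
for n,uv,z in(("ring",(397,192),.02),("bar",(249,178),.024),("studs",(275,181),.022),("s",(307.5,184),.022),("s",(340,187),.022),("s",(373,190),.022)):
    print(n,np.round(onplane("top",uv,z),4))
a=cv2.resize(im[160:320,190:480],None,fx=2.7,fy=2.7,interpolation=cv2.INTER_CUBIC)
cv2.imwrite("pics/crop1.png",a)
E
```

```text
b [215.9 254.7] pos [0.4555 0.2564 0.05  ] D mm 47.1 39 side px top [351. 330.]
d [300.2 266.7] pos [0.4319 0.0679 0.068 ] D mm 62.3 56 side px top [372. 251.]
c [388.7 268.7] pos [ 0.4328 -0.1249  0.058 ] D mm 56.6 47 side px top [377. 195.]
a [450.5 268. ] pos [ 0.4387 -0.265   0.042 ] D mm 43.4 32 side px top [377. 164.]
ring [ 0.6134 -0.1461  0.02  ]
bar [0.6371 0.1942 0.024 ]
studs [0.6318 0.1343 0.022 ]
s [0.6264 0.0595 0.022 ]
s [ 0.6212 -0.015   0.022 ]
s [ 0.6161 -0.0907  0.022 ]
```

View pics/crop1.png

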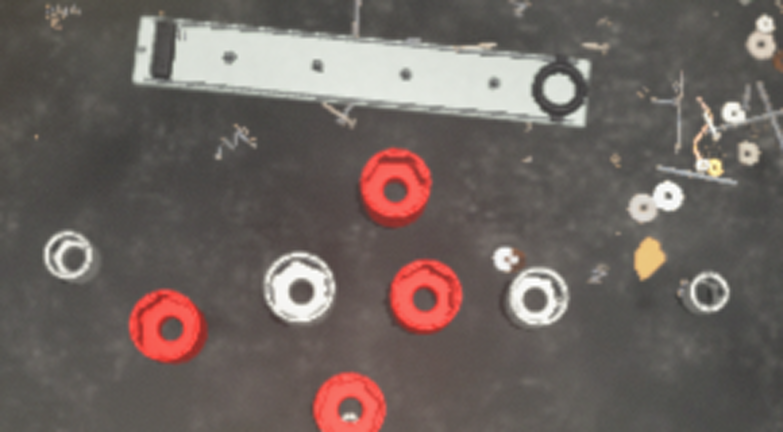

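The crop shows four steel sockets with sizes in the order d > c > b > a, as assigned: d at crop (300,288), c (536,297), b (69,256), a (708,292). The ring is at the right (-y) end. Next I turn the jaws to close along world x and go above b.

>>> jog_arm:
  deltas:
    - {"gripper":1,"offset":[0,0,0],"rotation":[0,0,8.2]}
    - {"gripper":1,"offset":[0,0,0],"rotation":[0,0,8.2]}
    - {"gripper":1,"offset":[0,0,0],"rotation":[0,0,8.2]}
    - {"gripper":1,"offset":[0,0,0],"rotation":[0,0,8.2]}
    - {"gripper":1,"offset":[0,0,0],"rotation":[0,0,8.2]}
    - {"gripper":1,"offset":[0,0,0],"rotation":[0,0,8.2]}
    - {"gripper":1,"offset":[0,0,0],"rotation":[0,0,8.2]}
    - {"gripper":1,"offset":[0,0,0],"rotation":[0,0,8.2]}
    - {"gripper":1,"offset":[0,0,0],"rotation":[0,0,8.2]}
    - {"gripper":1,"offset":[0,0,0],"rotation":[0,0,0]}

```text
clock: 1.15
position: [0.1755, 0.5997, 0.205]
ee_rot: [0.709, 0.706, -0.0, 0.0]
ft_force: [0.1, -0.2, -0.8]
grip_width: 1.003
grasp_force: 0.0
```

>>> jog_arm:
  deltas:
    - {"gripper":1,"offset":[-0.031,0.0255,0],"rotation":[0,0,0]}
    - {"gripper":1,"offset":[-0.031,0.0255,0],"rotation":[0,0,0]}
    - {"gripper":1,"offset":[-0.031,0.0255,0],"rotation":[0,0,0]}
    - {"gripper":1,"offset":[-0.031,0.0255,0],"rotation":[0,0,0]}
    - {"gripper":1,"offset":[-0.031,0.0255,0],"rotation":[0,0,0]}
    - {"gripper":1,"offset":[-0.031,0.0255,0],"rotation":[0,0,0]}
    - {"gripper":1,"offset":[-0.031,0.0255,0],"rotation":[0,0,0]}
    - {"gripper":1,"offset":[-0.031,0.0255,0],"rotation":[0,0,0]}
    - {"gripper":1,"offset":[-0.031,0.0255,0],"rotation":[0,0,0]}
    - {"gripper":1,"offset":[-0.031,0.0255,0],"rotation":[0,0,0]}
    - {"gripper":1,"offset":[-0.031,0.0255,0],"rotation":[0,0,0]}
    - {"gripper":1,"offset":[0,0,0],"rotation":[0,0,0]}
    - {"gripper":1,"offset":[0,0,0],"rotation":[0,0,0]}

```text
clock: 2.45
position: [0.4557, 0.2576, 0.2052]
ee_rot: [0.707, 0.707, -0.0, -0.0]
ft_force: [-1.3, 0.8, -0.3]
grip_width: 0.998
grasp_force: 0.0
```

```bash
python3 - <<'E'
from h import *
o=manip.get_obs();im=imaging.camera("wrist");cv2.imwrite("pics/w1.png",im)
print(o["position"],R.from_quat(o["ee_rot"]).as_matrix().round(3),o["joint_pos"].round(2))
print(proj("wrist",[.4555,.2564,.05],o))
E
```

```text
[0.45569073 0.25757399 0.20522767] [[ 0.  1. -0.]
 [ 1. -0. -0.]
 [-0. -0. -1.]] [-0.98  0.1   0.41  1.75 -0.04  1.3  -0.56]
[320.38607265 210.28327852]
```

View pics/w1.png

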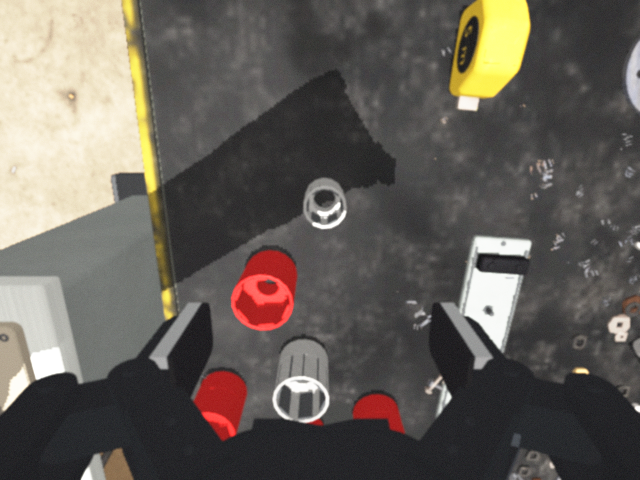

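The wrist view shows b's rim centred at (325,208), against a prediction of (320,210), so it's about 3–4 mm farther in +x. That's small. Now to grip b.

>>> jog_arm:
  newtons: 60
  deltas:
    - {"gripper":1,"offset":[0,0.003,0.035],"rotation":[0,0,0]}
    - {"gripper":1,"offset":[0,0,0.035],"rotation":[0,0,0]}
    - {"gripper":1,"offset":[0,0,0.035],"rotation":[0,0,0]}
    - {"gripper":1,"offset":[0,0,0.035],"rotation":[0,0,0]}
    - {"gripper":1,"offset":[0,0,0.025],"rotation":[0,0,0]}
    - {"gripper":1,"offset":[0,0,0.015],"rotation":[0,0,0]}
    - {"gripper":1,"offset":[0,0,0],"rotation":[0,0,0]}
    - {"gripper":0,"offset":[0,0,0],"rotation":[0,0,0]}
    - {"gripper":0,"offset":[0,0,0],"rotation":[0,0,0]}
    - {"gripper":0,"offset":[0,0,0],"rotation":[0,0,0]}
    - {"gripper":0,"offset":[0,0,0],"rotation":[0,0,0]}
    - {"gripper":0,"offset":[0,0,0],"rotation":[0,0,0]}
    - {"gripper":0,"offset":[0,0,0],"rotation":[0,0,0]}
    - {"gripper":0,"offset":[0,0,0],"rotation":[0,0,0]}
    - {"gripper":0,"offset":[0,0,0],"rotation":[0,0,0]}

```text
clock: 4.0
position: [0.4584, 0.2583, 0.0253]
ee_rot: [0.708, 0.706, 0.0, -0.0]
ft_force: [0.3, 0.2, -0.1]
grip_width: -0.003
grasp_force: 0.0
```

The jaws closed fully, so I missed. I'll look.

```bash
python3 - <<'E'
from h import *
im=imaging.camera("wrist");s=imaging.camera("side")
a=np.hstack([cv2.resize(im,(400,300)),cv2.resize(s[200:420,240:533],(400,300))])
cv2.imwrite("pics/w2.png",a)
E
```

```text
(no output)
```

View pics/w2.png

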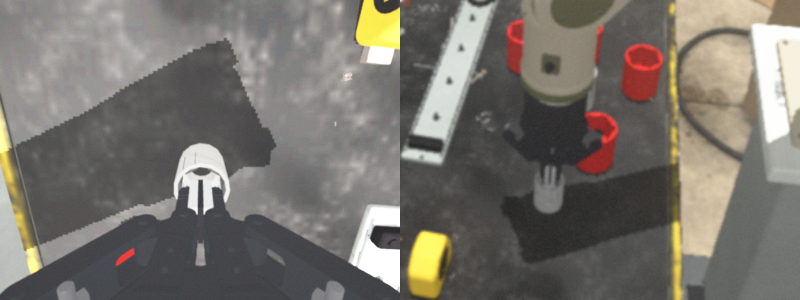

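```bash
python3 - <<'E'
from h import *
o=manip.get_obs();im=imaging.camera("wrist")
cv2.imwrite("pics/w3.png",cv2.resize(im[200:380,200:440],None,fx=3,fy=3,interpolation=cv2.INTER_CUBIC))
p=o["position"];print(p)
for dy in (0,.02,.03):
  print(dy,proj("wrist",p+[0,dy,.025],o).round(),"base",proj("wrist",p+[0,dy,-.025],o).round())
print("tip",proj("wrist",p+[0,0,-.011],o),"tcp",proj("wrist",p,o))
E
```

```text
[0.4583924  0.25823835 0.02527745]
0 [321. 306.] base [321. 263.]
0.02 [321. 262.] base [321. 228.]
0.03 [321. 239.] base [321. 210.]
tip [320.79883079 273.01877011] tcp [320.82913044 281.83348568]
```

View pics/w3.png

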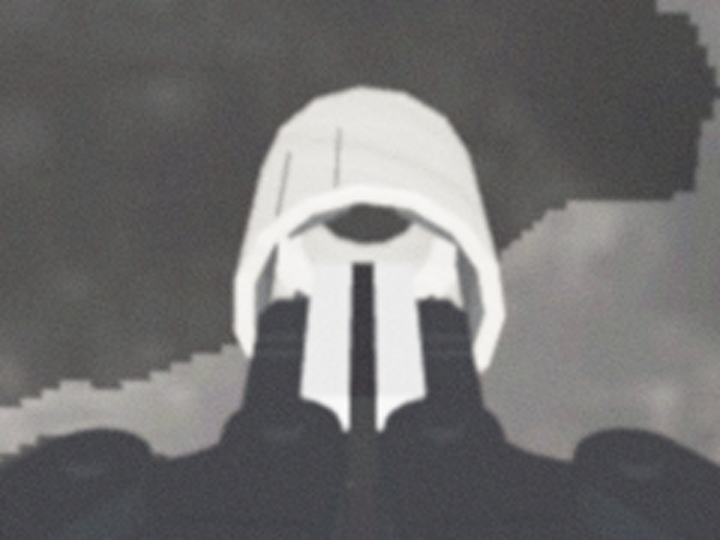

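The rim is still exactly concentric with the TCP, at row 263 on its back edge as predicted. The socket hasn't moved, and the shut fingers are over or in its mouth. The fingertips may not be where I assumed, so I'll raise the tool and measure them from the side camera.

>>> jog_arm:
  deltas:
    - {"gripper":0,"offset":[0,0,-0.02],"rotation":[0,0,0]}
    - {"gripper":0,"offset":[0,0,-0.03],"rotation":[0,0,0]}
    - {"gripper":0,"offset":[0,0,-0.03],"rotation":[0,0,0]}
    - {"gripper":0,"offset":[0,0,0],"rotation":[0,0,0]}

```text
clock: 4.55
position: [0.4605, 0.2595, 0.1091]
ee_rot: [0.708, 0.706, 0.003, 0.0]
ft_force: [0.6, 0.1, -0.4]
grip_width: -0.0
grasp_force: 0.0
```

```bash
python3 - <<'E'
from h import *
o=manip.get_obs();p=o["position"];s=imaging.camera("side");print(p,o["grip_width"])
for h in (.04,.02,0,-.011,-.03): print(h,proj("side",p+[0,0,h]).round(1))
print("b rim", proj("side",[p[0],p[1],.05]).round(1))
x0,y0=280,250
a=cv2.resize(s[y0:y0+120,x0:x0+140],None,fx=5,fy=5,interpolation=cv2.INTER_CUBIC)
u=proj("side",p+[0,0,-.011]);cv2.circle(a,(int((u[0]-x0)*5),int((u[1]-y0)*5)),4,(0,0,255),1)
cv2.imwrite("pics/s4.png",a)
E
```

```text
[0.4605126  0.25951708 0.10914795] -0.00043763985848644375
0.04 [350.6 294.2]
0.02 [350.1 302. ]
0 [349.6 309.5]
-0.011 [349.3 313.6]
-0.03 [348.8 320.5]
b rim [348.1 330.8]
```

View pics/s4.png

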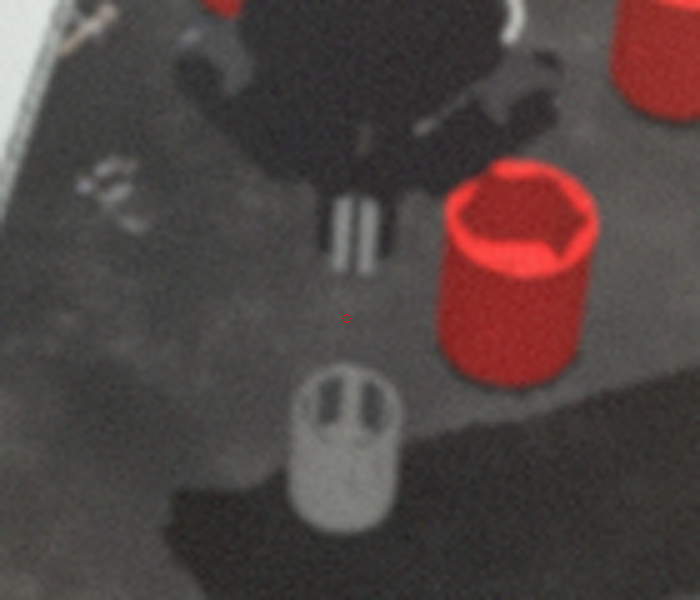

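The shut fingertips are at crop row 270, so full row 304. The stated tip position (red mark) would be row 313.6. The real tips are well behind the stated TCP, so I'll quantify it.

```bash
python3 - <<'E'
from h import *
o=manip.get_obs();p=o["position"]
for dy in(0,.011):
  for h in (-.011,.0,.01,.015,.02,.025,.03,.035): print(dy,h,"side row",proj("side",p+[0,dy,h]).round(1)[1],"wrist row",proj("wrist",p+[0,dy,h],o).round(1)[1])
im=imaging.camera("wrist")
g=im[:,:,1].astype(int)
for c in(308,312,316,326,330,334): print(c,g[270:310:2,c])
print([imaging.camera_model("wrist")["hand_eye"]][0])
E
```

```text
0 -0.011 side row 314.2 wrist row 273.1
0 0.0 side row 310.2 wrist row 281.8
0 0.01 side row 306.4 wrist row 290.7
0 0.015 side row 304.5 wrist row 295.5
0 0.02 side row 302.6 wrist row 300.6
0 0.025 side row 300.7 wrist row 306.0
0 0.03 side row 298.7 wrist row 311.8
0 0.035 side row 296.8 wrist row 317.8
0.011 -0.011 side row 319.1 wrist row 253.1
0.011 0.0 side row 315.0 wrist row 260.9
0.011 0.01 side row 311.3 wrist row 268.8
0.011 0.015 side row 309.4 wrist row 273.0
0.011 0.02 side row 307.5 wrist row 277.6
0.011 0.025 side row 305.6 wrist row 282.4
0.011 0.03 side row 303.7 wrist row 287.5
0.011 0.035 side row 301.7 wrist row 292.9
308 [115  81  86  87  89  91  89  86  96 143 149 153 159 155 150 154 153 150
 152 154]
312 [156  99  88  89  93  83  90  84  92 144 151 154 151 152 150 155 151 153
 153 154]
316 [170 124  88  91  91  90  87  92  98 124 126 135 128 116 118 116 117 116
 103 101]
326 [157 112  79  86  91  93  91  95  99 144 147 150 152 144 147 147 143 145
 141 139]
330 [234  99  86  92  96  96  96  98 104 142 153 154 148 149 151 150 151 154
 150 152]
334 [ 89  88  93  91  95  97 100 101 108 142 152 154 148 150 149 150 156 150
 153 151]
[[-8.23538818e-04  9.54497074e-01  2.98219145e-01  7.64587911e-02]
 [ 9.99999476e-01  9.67349082e-04 -3.34631372e-04 -2.05219715e-04]
 [-6.07886681e-04  2.98218713e-01 -9.54497370e-01 -1.68685835e-01]
 [ 0.00000000e+00  0.00000000e+00  0.00000000e+00  1.00000000e+00]]
```

Both views agree: the shut tips stand 30 mm behind the reported TCP, which is 41 mm off the stated 11 mm ahead. I'll aim 41 mm lower from here on.

>>> jog_arm:
  newtons: 60
  deltas:
    - {"gripper":1,"offset":[0,0,0],"rotation":[0,0,0]}
    - {"gripper":1,"offset":[0,0,0],"rotation":[0,0,0]}
    - {"gripper":1,"offset":[0,0,0],"rotation":[0,0,0]}
    - {"gripper":1,"offset":[0,0,0],"rotation":[0,0,0]}
    - {"gripper":1,"offset":[0,0,0],"rotation":[0,0,0]}
    - {"gripper":1,"offset":[0,0,0],"rotation":[0,0,0]}
    - {"gripper":1,"offset":[0,0,0.03],"rotation":[0,0,0]}
    - {"gripper":1,"offset":[0,0,0.03],"rotation":[0,0,0]}
    - {"gripper":1,"offset":[0,0,0.02],"rotation":[0,0,0]}
    - {"gripper":1,"offset":[0,0,0.02],"rotation":[0,0,0]}
    - {"gripper":1,"offset":[0,0,0.015],"rotation":[0,0,0]}
    - {"gripper":1,"offset":[0,0,0],"rotation":[0,0,0]}

```text
clock: 5.85
position: [0.4571, 0.2574, -0.0115]
ee_rot: [0.708, 0.706, -0.002, -0.0]
ft_force: [-0.2, -0.8, -0.4]
grip_width: 0.997
grasp_force: 0.0
```

>>> jog_arm:
  newtons: 60
  deltas:
    - {"gripper":0,"offset":[0,0,0],"rotation":[0,0,0]}
    - {"gripper":0,"offset":[0,0,0],"rotation":[0,0,0]}
    - {"gripper":0,"offset":[0,0,0],"rotation":[0,0,0]}
    - {"gripper":0,"offset":[0,0,0],"rotation":[0,0,0]}
    - {"gripper":0,"offset":[0,0,0],"rotation":[0,0,0]}
    - {"gripper":0,"offset":[0,0,0],"rotation":[0,0,0]}
    - {"gripper":0,"offset":[0,0,0],"rotation":[0,0,0]}
    - {"gripper":0,"offset":[0,0,0],"rotation":[0,0,0]}

```text
clock: 6.65
position: [0.459, 0.2587, -0.0085]
ee_rot: [0.708, 0.706, 0.001, -0.0]
ft_force: [-1.9, -2.0, 7.6]
grip_width: 0.443
grasp_force: 59.4
```

b is gripped (0.443 × 85 ≈ 38 mm). I'll lift it and carry it above the second stud from the ring.

>>> jog_arm:
  deltas:
    - {"gripper":0,"offset":[0,0,-0.02],"rotation":[0,0,0]}
    - {"gripper":0,"offset":[0,0,-0.04],"rotation":[0,0,0]}
    - {"gripper":0,"offset":[0,0,-0.04],"rotation":[0,0,0]}
    - {"gripper":0,"offset":[-0.034,0.02,0],"rotation":[0,0,0]}
    - {"gripper":0,"offset":[-0.034,0.02,0],"rotation":[0,0,0]}
    - {"gripper":0,"offset":[-0.034,0.02,0],"rotation":[0,0,0]}
    - {"gripper":0,"offset":[-0.034,0.02,0],"rotation":[0,0,0]}
    - {"gripper":0,"offset":[-0.034,0.02,0],"rotation":[0,0,0]}
    - {"gripper":0,"offset":[-0.034,0.02,0],"rotation":[0,0,0]}
    - {"gripper":0,"offset":[-0.034,0.02,0],"rotation":[0,0,0]}
    - {"gripper":0,"offset":[-0.034,0.02,0],"rotation":[0,0,0]}
    - {"gripper":0,"offset":[0,0,0],"rotation":[0,0,0]}
    - {"gripper":0,"offset":[0,0,0],"rotation":[0,0,0]}
    - {"gripper":0,"offset":[0,0,0],"rotation":[0,0,0]}

```text
clock: 8.05
position: [0.6174, -0.0128, 0.0901]
ee_rot: [0.707, 0.707, 0.0, -0.001]
ft_force: [-0.0, 1.2, -2.6]
grip_width: 0.445
grasp_force: 61.0
```

```bash
python3 - <<'E'
from h import *
o=manip.get_obs();im=imaging.camera("wrist");cv2.imwrite("pics/w5.png",im);np.save("o5.npy",o,allow_pickle=True)
print(o["position"],o["grip_width"],o["ee_rot"].round(4))
for q in([.6161,-.0907],[.6212,-.015],[.6264,.0595],[.6318,.1343]): print(proj("wrist",q+[.022],o).round(1))
E
```

```text
[ 0.61742015 -0.01275904  0.09014129] 0.4450168989607934 [ 7.074e-01  7.068e-01  1.000e-04 -5.000e-04]
[319.1 341.3]
[326.4 242.5]
[335.3 126.1]
[346.5 -15.2]
```

View pics/w5.png

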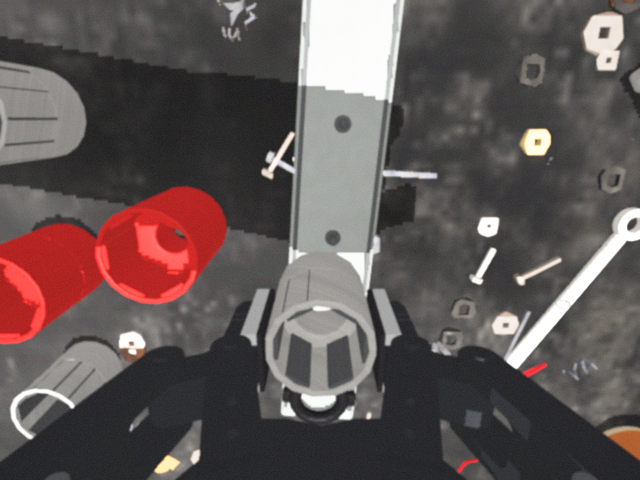

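The studs appear at (333,237) and (343,123), against predictions of (326,242) and (335,126), so the top-camera positions need about (+4.7, +2.5) mm. I'll correct and lower.

>>> jog_arm:
  deltas:
    - {"gripper":0,"offset":[0.001,0.0085,0],"rotation":[0,0,0]}
    - {"gripper":0,"offset":[0,0,0],"rotation":[0,0,0]}
    - {"gripper":0,"offset":[0,0,0.03],"rotation":[0,0,0]}
    - {"gripper":0,"offset":[0,0,0.025],"rotation":[0,0,0]}
    - {"gripper":0,"offset":[0,0,0.015],"rotation":[0,0,0]}
    - {"gripper":0,"offset":[0,0,0.01],"rotation":[0,0,0]}
    - {"gripper":0,"offset":[0,0,0.005],"rotation":[0,0,0]}
    - {"gripper":0,"offset":[0,0,0.002],"rotation":[0,0,0]}
    - {"gripper":0,"offset":[0,0,0],"rotation":[0,0,0]}
    - {"gripper":0,"offset":[0,0,0],"rotation":[0,0,0]}

```text
clock: 9.1
position: [0.6269, -0.0131, 0.0041]
ee_rot: [0.708, 0.706, 0.001, 0.0]
ft_force: [-0.4, -0.4, -1.9]
grip_width: 0.445
grasp_force: 61.0
```

>>> jog_arm:
  deltas:
    - {"gripper":0,"offset":[0,0,0.002],"rotation":[0,0,0]}
    - {"gripper":0,"offset":[0,0,0.001],"rotation":[0,0,0]}
    - {"gripper":0,"offset":[0,0,0],"rotation":[0,0,0]}
    - {"gripper":1,"offset":[0,0,0],"rotation":[0,0,0]}
    - {"gripper":1,"offset":[0,0,0],"rotation":[0,0,0]}
    - {"gripper":1,"offset":[0,0,0],"rotation":[0,0,0]}
    - {"gripper":1,"offset":[0,0,0],"rotation":[0,0,0]}
    - {"gripper":1,"offset":[0,0,0],"rotation":[0,0,0]}
    - {"gripper":1,"offset":[0,0,-0.02],"rotation":[0,0,0]}
    - {"gripper":1,"offset":[0,0,-0.04],"rotation":[0,0,0]}
    - {"gripper":1,"offset":[0,0,-0.04],"rotation":[0,0,0]}
    - {"gripper":1,"offset":[-0.016,-0.027,0],"rotation":[0,0,0]}
    - {"gripper":1,"offset":[-0.016,-0.027,0],"rotation":[0,0,0]}
    - {"gripper":1,"offset":[-0.016,-0.027,0],"rotation":[0,0,0]}
    - {"gripper":1,"offset":[-0.016,-0.027,0],"rotation":[0,0,0]}
    - {"gripper":1,"offset":[-0.016,-0.027,0],"rotation":[0,0,0]}
    - {"gripper":1,"offset":[-0.016,-0.027,0],"rotation":[0,0,0]}
    - {"gripper":1,"offset":[-0.014,-0.028,0],"rotation":[0,0,0]}
    - {"gripper":1,"offset":[0,0,0],"rotation":[0,0,0]}
    - {"gripper":1,"offset":[0,0,0],"rotation":[0,0,0]}

```text
clock: 11.1
position: [0.4363, -0.1226, 0.1006]
ee_rot: [0.708, 0.706, 0.001, 0.0]
ft_force: [-0.1, 0.1, 0.1]
grip_width: 1.003
grasp_force: 0.0
```

```bash
cat > rim.py <<'E'
from h import *
import sys
def rim(q,z,D):
    o=manip.get_obs();im=imaging.camera("wrist");cv2.imwrite("pics/rim.png",im)
    u=proj("wrist",[*q,z],o);e=proj("wrist",[q[0]+D/2,q[1],z],o)
    r=np.linalg.norm(e-u);print("TCP",o["position"].round(4),"pred",u.round(),r.round(1))
    g=cv2.medianBlur(cv2.cvtColor(im,cv2.COLOR_BGR2GRAY),3)
    c=cv2.HoughCircles(g,cv2.HOUGH_GRADIENT,1,10,param1=120,param2=15,minRadius=int(r*.9),maxRadius=int(r*1.12))
    if c is None: return
    for k in sorted(c[0],key=lambda k:np.hypot(*(k[:2]-u)))[:3]: print(k,onplane("wrist",k[:2],z,o).round(4))
if __name__=="__main__":
    a=list(map(float,sys.argv[1:]));rim(a[:2],a[2],a[3])
E
python3 rim.py .437 -.123 .058 .047
```

```text
TCP [ 0.4363 -0.1226  0.1006] pred [322. 253.] 39.2
[313.5 256.5  35.8] [ 0.432  -0.1252  0.058 ]
[321.5 263.5  40.2] [ 0.4368 -0.1298  0.058 ]
[314.5 242.5  41.3] [ 0.4326 -0.1164  0.058 ]
```

View pics/rim.png

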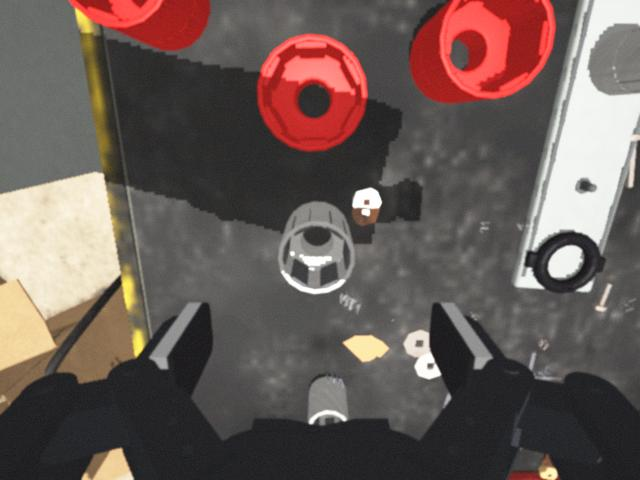

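c's rim is at about (316,256), so 3 mm in -x from me. b stands on the strip at upper right. Gripping c.

>>> jog_arm:
  newtons: 60
  deltas:
    - {"gripper":1,"offset":[-0.002,-0.003,0.03],"rotation":[0,0,0]}
    - {"gripper":1,"offset":[0,0,0.03],"rotation":[0,0,0]}
    - {"gripper":1,"offset":[0,0,0.025],"rotation":[0,0,0]}
    - {"gripper":1,"offset":[0,0,0.015],"rotation":[0,0,0]}
    - {"gripper":1,"offset":[0,0,0.008],"rotation":[0,0,0]}
    - {"gripper":1,"offset":[0,0,0],"rotation":[0,0,0]}
    - {"gripper":0,"offset":[0,0,0],"rotation":[0,0,0]}
    - {"gripper":0,"offset":[0,0,0],"rotation":[0,0,0]}
    - {"gripper":0,"offset":[0,0,0],"rotation":[0,0,0]}
    - {"gripper":0,"offset":[0,0,0],"rotation":[0,0,0]}
    - {"gripper":0,"offset":[0,0,0],"rotation":[0,0,0]}
    - {"gripper":0,"offset":[0,0,0],"rotation":[0,0,0]}
    - {"gripper":0,"offset":[0,0,0],"rotation":[0,0,0]}

```text
clock: 12.45
position: [0.4339, -0.1246, -0.0066]
ee_rot: [0.708, 0.706, 0.001, 0.0]
ft_force: [-3.1, 0.6, 9.6]
grip_width: 0.543
grasp_force: 60.0
```

>>> jog_arm:
  deltas:
    - {"gripper":0,"offset":[0,0,-0.02],"rotation":[0,0,0]}
    - {"gripper":0,"offset":[0,0,-0.04],"rotation":[0,0,0]}
    - {"gripper":0,"offset":[0,0,-0.04],"rotation":[0,0,0]}
    - {"gripper":0,"offset":[0.0233,0.0247,0],"rotation":[0,0,0]}
    - {"gripper":0,"offset":[0.0233,0.0247,0],"rotation":[0,0,0]}
    - {"gripper":0,"offset":[0.0233,0.0247,0],"rotation":[0,0,0]}
    - {"gripper":0,"offset":[0.0233,0.0247,0],"rotation":[0,0,0]}
    - {"gripper":0,"offset":[0.0233,0.0247,0],"rotation":[0,0,0]}
    - {"gripper":0,"offset":[0.0233,0.0247,0],"rotation":[0,0,0]}
    - {"gripper":0,"offset":[0.0233,0.0247,0],"rotation":[0,0,0]}
    - {"gripper":0,"offset":[0.0233,0.0247,0],"rotation":[0,0,0]}
    - {"gripper":0,"offset":[0,0,0],"rotation":[0,0,0]}
    - {"gripper":0,"offset":[0,0,0],"rotation":[0,0,0]}
    - {"gripper":0,"offset":[0,0,0],"rotation":[0,0,0]}

```text
clock: 13.85
position: [0.6305, 0.0602, 0.0923]
ee_rot: [0.708, 0.706, -0.0, -0.0]
ft_force: [-0.4, -0.2, -3.3]
grip_width: 0.545
grasp_force: 62.7
```

```bash
python3 - <<'E'
from h import *
o=manip.get_obs();im=imaging.camera("wrist");print(o["position"].round(4))
h=cv2.cvtColor(im,cv2.COLOR_BGR2GRAY)
for q in([.6315,.0615],[.6365,.1368]):
    u=proj("wrist",q+[.022],o);x,y=u.astype(int);r=14
    s=h[max(0,y-r):y+r,x-r:x+r];m=(s<np.median(s)*.6).astype(np.uint8)
    n,l,st,ce=cv2.connectedComponentsWithStats(m)
    for i in range(1,n):
        if 30<st[i,4]<400:
            p=ce[i]+[x-r,max(0,y-r)];print(u.round(1),p.round(1),st[i,4],onplane("wrist",p,.021,o).round(4))
cv2.imwrite("pics/w6.png",im)
E
```

```text
[0.6305 0.0602 0.0923]
[322.1 236.3] [321.7 232.4] 145 [0.6312 0.0639 0.021 ]
[330.  118.4] [330.4 118.8] 171 [0.6368 0.1366 0.021 ]
```

The studs match the corrected values. Lowering c onto the third stud, then lifting off.

>>> jog_arm:
  deltas:
    - {"gripper":0,"offset":[0.002,0.001,0.03],"rotation":[0,0,0]}
    - {"gripper":0,"offset":[0,0,0.025],"rotation":[0,0,0]}
    - {"gripper":0,"offset":[0,0,0.015],"rotation":[0,0,0]}
    - {"gripper":0,"offset":[0,0,0.01],"rotation":[0,0,0]}
    - {"gripper":0,"offset":[0,0,0.006],"rotation":[0,0,0]}
    - {"gripper":0,"offset":[0,0,0.003],"rotation":[0,0,0]}
    - {"gripper":0,"offset":[0,0,0],"rotation":[0,0,0]}
    - {"gripper":0,"offset":[0,0,0],"rotation":[0,0,0]}

```text
clock: 14.7
position: [0.6327, 0.0634, 0.004]
ee_rot: [0.708, 0.706, 0.001, 0.0]
ft_force: [0.4, -0.1, -2.4]
grip_width: 0.541
grasp_force: 62.9
```

>>> jog_arm:
  deltas:
    - {"gripper":0,"offset":[0,0,0.002],"rotation":[0,0,0]}
    - {"gripper":0,"offset":[0,0,0],"rotation":[0,0,0]}
    - {"gripper":1,"offset":[0,0,0],"rotation":[0,0,0]}
    - {"gripper":1,"offset":[0,0,0],"rotation":[0,0,0]}
    - {"gripper":1,"offset":[0,0,0],"rotation":[0,0,0]}
    - {"gripper":1,"offset":[0,0,0],"rotation":[0,0,0]}
    - {"gripper":1,"offset":[0,0,-0.02],"rotation":[0,0,0]}
    - {"gripper":1,"offset":[0,0,-0.04],"rotation":[0,0,0]}
    - {"gripper":1,"offset":[0,0,-0.04],"rotation":[0,0,0]}
    - {"gripper":1,"offset":[-0.0328,-0.0193,0],"rotation":[0,0,0]}
    - {"gripper":1,"offset":[-0.0328,-0.0193,0],"rotation":[0,0,0]}
    - {"gripper":1,"offset":[-0.0328,-0.0193,0],"rotation":[0,0,0]}
    - {"gripper":1,"offset":[-0.0328,-0.0193,0],"rotation":[0,0,0]}
    - {"gripper":1,"offset":[-0.0328,-0.0193,0],"rotation":[0,0,0]}
    - {"gripper":1,"offset":[-0.0328,-0.0193,0],"rotation":[0,0,0]}
    - {"gripper":1,"offset":[-0.0328,-0.0193,0],"rotation":[0,0,0]}
    - {"gripper":1,"offset":[-0.0328,-0.0193,0],"rotation":[0,0,0]}
    - {"gripper":1,"offset":[-0.0328,-0.0193,0],"rotation":[0,0,0]}
    - {"gripper":1,"offset":[-0.0328,-0.0193,0],"rotation":[0,0,0]}

```text
clock: 16.6
position: [0.4375, -0.2655, 0.1014]
ee_rot: [0.708, 0.706, 0.0, 0.0]
ft_force: [0.1, -0.5, -0.7]
grip_width: 1.0
grasp_force: 0.0
```

>>> jog_arm:
  deltas:
    - {"gripper":1,"offset":[0,0,0],"rotation":[0,0,0]}
    - {"gripper":1,"offset":[0,0,0],"rotation":[0,0,0]}

```text
clock: 16.8
position: [0.4382, -0.2648, 0.1014]
ee_rot: [0.709, 0.706, 0.0, 0.0]
ft_force: [0.3, 0.4, -0.7]
grip_width: 1.0
grasp_force: 0.0
```

```bash
python3 rim.py .440 -.264 .042 .032
```

```text
TCP [ 0.4382 -0.2648  0.1014] pred [324. 242.] 24.9
[325.5 248.5  24.1] [ 0.4413 -0.2683  0.042 ]
[600.5  46.5  24.1] [ 0.5941 -0.1504  0.042 ]
```

View pics/rim.png

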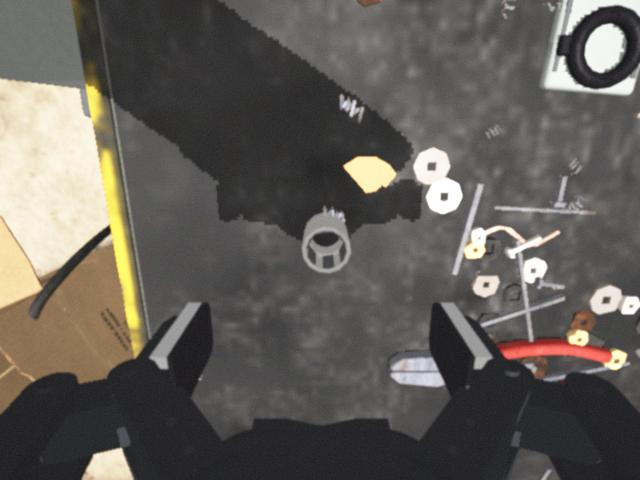

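a's rim is at (326,248), and the pliers at (395,368) are clear of the fingers. Gripping a.

>>> jog_arm:
  newtons: 60
  deltas:
    - {"gripper":1,"offset":[-0.003,0.003,0.03],"rotation":[0,0,0]}
    - {"gripper":1,"offset":[0,0,0.03],"rotation":[0,0,0]}
    - {"gripper":1,"offset":[0,0,0.028],"rotation":[0,0,0]}
    - {"gripper":1,"offset":[0,0,0.018],"rotation":[0,0,0]}
    - {"gripper":1,"offset":[0,0,0.012],"rotation":[0,0,0]}
    - {"gripper":1,"offset":[0,0,0],"rotation":[0,0,0]}
    - {"gripper":0,"offset":[0,0,0],"rotation":[0,0,0]}
    - {"gripper":0,"offset":[0,0,0],"rotation":[0,0,0]}
    - {"gripper":0,"offset":[0,0,0],"rotation":[0,0,0]}
    - {"gripper":0,"offset":[0,0,0],"rotation":[0,0,0]}
    - {"gripper":0,"offset":[0,0,0],"rotation":[0,0,0]}
    - {"gripper":0,"offset":[0,0,0],"rotation":[0,0,0]}
    - {"gripper":0,"offset":[0,0,0],"rotation":[0,0,0]}
    - {"gripper":0,"offset":[0,0,0],"rotation":[0,0,0]}

```text
clock: 18.25
position: [0.442, -0.2674, -0.0158]
ee_rot: [0.708, 0.706, 0.001, 0.0]
ft_force: [-1.1, 2.2, 7.3]
grip_width: 0.354
grasp_force: 58.9
```

>>> jog_arm:
  deltas:
    - {"gripper":0,"offset":[0,0,-0.02],"rotation":[0,0,0]}
    - {"gripper":0,"offset":[0,0,-0.04],"rotation":[0,0,0]}
    - {"gripper":0,"offset":[0,0,-0.04],"rotation":[0,0,0]}
    - {"gripper":0,"offset":[0.0225,0.0223,0],"rotation":[0,0,0]}
    - {"gripper":0,"offset":[0.0225,0.0223,0],"rotation":[0,0,0]}
    - {"gripper":0,"offset":[0.0225,0.0223,0],"rotation":[0,0,0]}
    - {"gripper":0,"offset":[0.0225,0.0223,0],"rotation":[0,0,0]}
    - {"gripper":0,"offset":[0.0225,0.0223,0],"rotation":[0,0,0]}
    - {"gripper":0,"offset":[0.0225,0.0223,0],"rotation":[0,0,0]}
    - {"gripper":0,"offset":[0.0225,0.0223,0],"rotation":[0,0,0]}
    - {"gripper":0,"offset":[0.0225,0.0223,0],"rotation":[0,0,0]}
    - {"gripper":0,"offset":[0,0,0],"rotation":[0,0,0]}
    - {"gripper":0,"offset":[0,0,0],"rotation":[0,0,0]}
    - {"gripper":0,"offset":[0,0,0],"rotation":[0,0,0]}

```text
clock: 19.65
position: [0.6195, -0.0888, 0.0834]
ee_rot: [0.708, 0.706, -0.0, 0.0]
ft_force: [0.4, -0.2, -1.0]
grip_width: 0.353
grasp_force: 59.6
```

```bash
python3 - <<'E'
from h import *
o=manip.get_obs();im=imaging.camera("wrist");cv2.imwrite("pics/w7.png",im);print(o["position"].round(4),o["grip_width"])
print(proj("wrist",[.6205,-.087,.021],o))
E
```

```text
[ 0.6195 -0.0888  0.0834] 0.35304554662700116
[322.20947593 239.15763831]
```

View pics/w7.png

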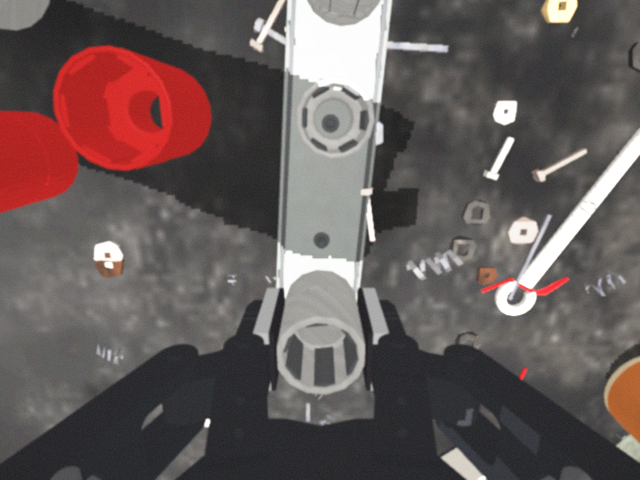

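The stud is at (321,239), as predicted, and b sits concentric on its stud at (333,122). Lowering a.

>>> jog_arm:
  deltas:
    - {"gripper":0,"offset":[0.002,0.001,0.03],"rotation":[0,0,0]}
    - {"gripper":0,"offset":[0,0,0.025],"rotation":[0,0,0]}
    - {"gripper":0,"offset":[0,0,0.015],"rotation":[0,0,0]}
    - {"gripper":0,"offset":[0,0,0.01],"rotation":[0,0,0]}
    - {"gripper":0,"offset":[0,0,0.007],"rotation":[0,0,0]}
    - {"gripper":0,"offset":[0,0,0.003],"rotation":[0,0,0]}
    - {"gripper":0,"offset":[0,0,0],"rotation":[0,0,0]}
    - {"gripper":0,"offset":[0,0,0],"rotation":[0,0,0]}

```text
clock: 20.5
position: [0.6218, -0.086, -0.0057]
ee_rot: [0.708, 0.706, 0.001, 0.001]
ft_force: [-2.2, 0.0, 4.5]
grip_width: 0.36
grasp_force: 60.1
```

Contact (4.5 N upward): it's seated. Release and go above d.

>>> jog_arm:
  deltas:
    - {"gripper":1,"offset":[0,0,0],"rotation":[0,0,0]}
    - {"gripper":1,"offset":[0,0,0],"rotation":[0,0,0]}
    - {"gripper":1,"offset":[0,0,0],"rotation":[0,0,0]}
    - {"gripper":1,"offset":[0,0,0],"rotation":[0,0,0]}
    - {"gripper":1,"offset":[0,0,-0.02],"rotation":[0,0,0]}
    - {"gripper":1,"offset":[0,0,-0.045],"rotation":[0,0,0]}
    - {"gripper":1,"offset":[0,0,-0.045],"rotation":[0,0,0]}
    - {"gripper":1,"offset":[0.0195,-0.0233,0],"rotation":[0,0,0]}
    - {"gripper":1,"offset":[0.0195,-0.0233,0],"rotation":[0,0,0]}
    - {"gripper":1,"offset":[0.0195,-0.0233,0],"rotation":[0,0,0]}
    - {"gripper":1,"offset":[0.0195,-0.0233,0],"rotation":[0,0,0]}
    - {"gripper":1,"offset":[0.0195,-0.0233,0],"rotation":[0,0,0]}
    - {"gripper":1,"offset":[0.0195,-0.0233,0],"rotation":[0,0,0]}
    - {"gripper":1,"offset":[0.0195,-0.0233,0],"rotation":[0,0,0]}
    - {"gripper":1,"offset":[0.0195,-0.0233,0],"rotation":[0,0,0]}
    - {"gripper":1,"offset":[0,0,0],"rotation":[0,0,0]}
    - {"gripper":1,"offset":[0,0,0],"rotation":[0,0,0]}
    - {"gripper":1,"offset":[0,0,0],"rotation":[0,0,0]}

```text
clock: 22.3
position: [0.4358, 0.0701, 0.1035]
ee_rot: [0.708, 0.706, 0.0, 0.0]
ft_force: [0.8, -0.9, 0.2]
grip_width: 1.005
grasp_force: 0.0
```

```bash
python3 rim.py .434 .069 .068 .056
```

```text
TCP [0.4358 0.0701 0.1035] pred [318. 258.] 48.1
[322.5 257.5  45.7] [0.4368 0.0695 0.068 ]
[315.5 267.5  46.9] [0.4327 0.0632 0.068 ]
[316.5 247.5  48. ] [0.4334 0.0757 0.068 ]
```

View pics/rim.png

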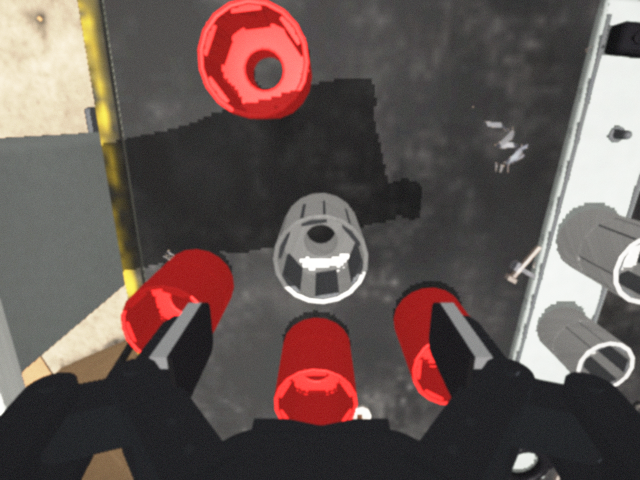

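d's rim is at (321,258). The three reds nearby, at (165,305), (315,370) and (432,350), are all to the -y side, and the fingers come down clear of them. Gripping d.

>>> jog_arm:
  newtons: 70
  deltas:
    - {"gripper":1,"offset":[0,0.001,0.03],"rotation":[0,0,0]}
    - {"gripper":1,"offset":[0,0,0.03],"rotation":[0,0,0]}
    - {"gripper":1,"offset":[0,0,0.025],"rotation":[0,0,0]}
    - {"gripper":1,"offset":[0,0,0.015],"rotation":[0,0,0]}
    - {"gripper":1,"offset":[0,0,0.008],"rotation":[0,0,0]}
    - {"gripper":1,"offset":[0,0,0],"rotation":[0,0,0]}
    - {"gripper":0,"offset":[0,0,0],"rotation":[0,0,0]}
    - {"gripper":0,"offset":[0,0,0],"rotation":[0,0,0]}
    - {"gripper":0,"offset":[0,0,0],"rotation":[0,0,0]}
    - {"gripper":0,"offset":[0,0,0],"rotation":[0,0,0]}
    - {"gripper":0,"offset":[0,0,0],"rotation":[0,0,0]}
    - {"gripper":0,"offset":[0,0,0],"rotation":[0,0,0]}

```text
clock: 23.55
position: [0.4367, 0.0709, -0.0035]
ee_rot: [0.708, 0.706, 0.001, -0.0]
ft_force: [-3.5, -1.8, 11.1]
grip_width: 0.652
grasp_force: 71.7
```

>>> jog_arm:
  deltas:
    - {"gripper":0,"offset":[0,0,-0.02],"rotation":[0,0,0]}
    - {"gripper":0,"offset":[0,0,-0.04],"rotation":[0,0,0]}
    - {"gripper":0,"offset":[0,0,-0.04],"rotation":[0,0,0]}
    - {"gripper":0,"offset":[0.0083,0.025,0],"rotation":[0,0,0]}
    - {"gripper":0,"offset":[0.0083,0.025,0],"rotation":[0,0,0]}
    - {"gripper":0,"offset":[0.0083,0.025,0],"rotation":[0,0,0]}
    - {"gripper":0,"offset":[0.0083,0.025,0],"rotation":[0,0,0]}
    - {"gripper":0,"offset":[0.0083,0.025,0],"rotation":[0,0,0]}
    - {"gripper":0,"offset":[0.0083,0.025,0],"rotation":[0,0,0]}
    - {"gripper":0,"offset":[0.0083,0.025,0],"rotation":[0,0,0]}
    - {"gripper":0,"offset":[0.0083,0.025,0],"rotation":[0,0,0]}
    - {"gripper":0,"offset":[0,0,0],"rotation":[0,0,0]}
    - {"gripper":0,"offset":[0,0,0],"rotation":[0,0,0]}
    - {"gripper":0,"offset":[0,0,0],"rotation":[0,0,0]}

```text
clock: 24.95
position: [0.6355, 0.1363, 0.0952]
ee_rot: [0.708, 0.706, -0.0, -0.0]
ft_force: [-0.3, 0.2, -5.4]
grip_width: 0.646
grasp_force: 76.9
```

>>> jog_arm:
  deltas:
    - {"gripper":0,"offset":[0.001,0.001,0.03],"rotation":[0,0,0]}
    - {"gripper":0,"offset":[0,0,0.025],"rotation":[0,0,0]}
    - {"gripper":0,"offset":[0,0,0.015],"rotation":[0,0,0]}
    - {"gripper":0,"offset":[0,0,0.01],"rotation":[0,0,0]}
    - {"gripper":0,"offset":[0,0,0.006],"rotation":[0,0,0]}
    - {"gripper":0,"offset":[0,0,0.003],"rotation":[0,0,0]}
    - {"gripper":0,"offset":[0,0,0],"rotation":[0,0,0]}
    - {"gripper":0,"offset":[0,0,0],"rotation":[0,0,0]}

```text
clock: 25.75
position: [0.6378, 0.1378, 0.0071]
ee_rot: [0.708, 0.706, 0.001, 0.0]
ft_force: [-0.1, 0.5, -5.7]
grip_width: 0.648
grasp_force: 77.1
```

>>> jog_arm:
  deltas:
    - {"gripper":0,"offset":[0,0,0.0015],"rotation":[0,0,0]}
    - {"gripper":0,"offset":[0,0,0],"rotation":[0,0,0]}
    - {"gripper":1,"offset":[0,0,0],"rotation":[0,0,0]}
    - {"gripper":1,"offset":[0,0,0],"rotation":[0,0,0]}
    - {"gripper":1,"offset":[0,0,0],"rotation":[0,0,0]}
    - {"gripper":1,"offset":[0,0,0],"rotation":[0,0,0]}
    - {"gripper":1,"offset":[0,0,-0.02],"rotation":[0,0,0]}
    - {"gripper":1,"offset":[0,0,-0.045],"rotation":[0,0,0]}
    - {"gripper":1,"offset":[0,0,-0.045],"rotation":[0,0,0]}
    - {"gripper":1,"offset":[0,0,-0.045],"rotation":[0,0,0]}
    - {"gripper":1,"offset":[0.02,-0.03,0],"rotation":[0,0,0]}
    - {"gripper":1,"offset":[0.02,-0.03,0],"rotation":[0,0,0]}
    - {"gripper":1,"offset":[0.02,-0.03,0],"rotation":[0,0,0]}
    - {"gripper":1,"offset":[0.02,-0.03,0],"rotation":[0,0,0]}
    - {"gripper":1,"offset":[0.02,-0.03,0],"rotation":[0,0,0]}
    - {"gripper":1,"offset":[0.02,-0.03,0],"rotation":[0,0,0]}
    - {"gripper":1,"offset":[0,0,0],"rotation":[0,0,0]}
    - {"gripper":1,"offset":[0,0,0],"rotation":[0,0,0]}

```text
clock: 27.55
position: [0.4572, 0.2586, 0.1601]
ee_rot: [0.707, 0.707, 0.0, -0.0]
ft_force: [0.5, -0.9, 0.7]
grip_width: 1.002
grasp_force: 0.0
```

```bash
python3 - <<'E'
from h import *
s=imaging.camera("side");t=imaging.camera("top")
a=np.vstack([cv2.resize(s[150:350,200:420],(440,400)),])
b=cv2.resize(t[130:330,190:410],(360,327))
c=np.zeros((400,800,3),np.uint8);c[:,:440]=a;c[:327,440:]=b;cv2.imwrite("pics/fin.png",c)
# seated rim heights expected
for n,q,h in(("a",[.6205,-.087],.042),("b",[.626,-.012],.05),("c",[.6313,.0625],.058),("d",[.6367,.1366],.068)):
    u=proj("side",q+[.01+h]);print(n,((u-[200,150])*2).round())
E
```

```text
a [183. 100.]
b [167. 138.]
c [148. 180.]
d [128. 224.]
```

View pics/fin.png

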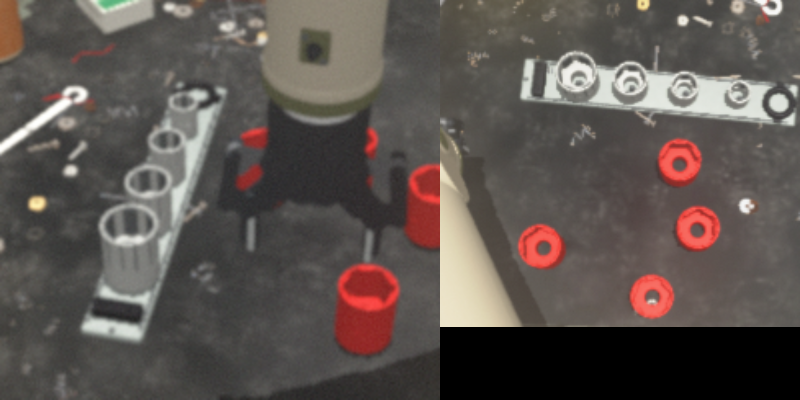

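The final view shows all four sockets upright over their studs. Their rims are at (183,101), (167,141), (148,182) and (129,225), within about 3 px of the seated-height predictions. The order from the ring is a, b, c, d, and the reds haven't moved.

```bash
python3 -c "
from workcell import workorder
print(workorder.hand_in())"
```

```text
the job is handed in; nothing more can be done
None
```

All four sockets are back upright on their studs, smallest next to the hanging ring and largest at the plain end, and the job is handed in at about 28 s on the robot clock; the first grasp closed on nothing because the real fingertips sit 41 mm short of the stated position.

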